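# Set the test carrier at its distance and hold the lamp cover at the marked angle

## Robot

A 6-joint arm with a two-finger parallel gripper is mounted at the origin on a cart in front of the work surface, level with it; the furniture and walls round the work are solid. World frame = base frame: x ahead of the robot, y to its left, z up, the work surface at z = 0. Lengths are in mm, angles in rad, forces in N, time in s.
With the tool pointing down it reaches from about 275 to 750 mm from the base axis. Payload 10.2 kg.
Tool frame: the origin (TCP) lies between the finger pads; the fingertips stand 22 mm ahead of it and the grasp point (between the pads) lies 3 mm ahead of it (ctrl.nose_length is the distance from the TCP to the fingertips, in mm); y points along the fingers, z is the direction in which the jaws open and shut, and the axes are right-handed (so a half turn about y gives the same grasp; the last joint's range is limited). The gripper opens to 85 mm and grips with 20 to 120 N. Pads are 22 mm wide; open, the fingers measure 114 mm over their backs; the gripper's body (76 mm by 85 mm) begins 54 mm behind the grasp point. The pads swing forward as they close: fully open they stand 13 mm farther back than shut.
Start: joints at [0.994, 0.313, 1.498, -0, 1.331, -0.223], TCP at [181.907, 492.484, 213.494] pointing down, gripper open.
Joint ranges: [-2.94, 2.94], [-0.97, 2.17], [0.19, 2.56], [-1.23, 4.37], [0.02, 3.11], [-2.88, 2.88]. Speed limits (rad/s): [2.39, 2.39, 3.01, 3.14, 3.14, 3.14].

## Interface

Orientations are given as a unit quaternion [w, x, y, z].
In Python, from rig import ctrl, eyes, models gives the robot as it stands.
- The arm moves only by the shell command python3 -m crank 'ROWS' [FORCE]. ROWS is JSON, a list of rows, each an object with "dp": the shift along the tool's x, y, z in mm, a list of three; "roll": the turn about the tool's y in rad; "gripper": the closure in counts, from 0 (fully open) to 255 (shut). A call has 1 to 10 rows; each row is the pose to reach, as a shift and turn from the pose commanded when the call began, along the tool's axes at that moment; what a row does not reach only later rows make up. A row lasts 1/12 s, in which the tool goes at most 41.7 mm and 7.16 degrees, less where a joint would pass 70% of its speed; a pose out of reach is approached as far as the arm can. A call with a gripper value outside its range is refused whole. The fingers move at their own pace and stop on an object; FORCE is the grip in N (left out, the last holds). Time passes only in rows, so rows that repeat a pose let the fingers close. It gives the time, the measured TCP pose, the force and the opening at its end, in the units of the state.
- ctrl.sense(): the state, without advancing time (a new reading comes with each control period).
- eyes.capture(name): name is "scene" or "top"; returns a dict with "color" (480x640x3 uint8, red, green, blue), "fx", "fy", "cx", "cy" (pixels), "R" (3x3) and "t" (3): a world point X has camera coordinates R X + t. Camera axes: x right, y down, z forward; pixel columns grow to the right and rows downward; lengths in mm; the calibration is good to about 2 mm. A picture is of the moment at which its call begins. There is no depth.
- ctrl.finish_job(): hands the job in, once; it reports no verdict.
Trained networks look in a picture, given as the dict that the camera call returned (one of the last four; its "shot" number tells which), for a name from the list of things; names that differ only in an ending like _2 or _b are one class to them, and where a whole thing is asked for, a point or a joint stands for the part that bears it (a point fixed in the world has none). Each returns a list of dicts, best first, with "confidence" (0 to 1); they miss things now and then, are a little off and sometimes report something else, mostly with a low value. They report only what shows in the picture. A call takes as long as a camera call.
- models.spot_in(picture, label): "extent" ([centre column, centre row, width, height] in pixels, round what is visible of it).
- models.spot_point(picture, label): "centre" ([column, row] in pixels: a listed point, or the origin of a listed thing).
The state is a dict: "time_s": time; "joints": joint angles; "dq": joint speeds; "tau": joint torques, N m; "eef_pos": TCP position; "ee_rot": TCP orientation; "force": force on the tool from outside, world axes, zero at the start; "wrist_torque": the same for the moment, N m; "grip_width": opening from 0.0 (shut) to 1.0 (fully open).
Only numpy, scipy, OpenCV 4.12 (cv2) and the standard library are available. Lean on these libraries where they do the work, as an engineer would, in place of code of your own. Each camera call takes 0.05 s, during which the arm holds its last target. There are 200 camera calls.

## Task

Set up the small exposure bench: hook the orange-tabbed carrier over the blue outer end of the rail, slide it along the rail without lifting it off until its middle is at the red mark, and let go of it, all with the lamp box cover still shut. Then lift the sprung cover of the lamp box by its black bar until the cover's pointer is at the red pointer on the quadrant scale, and finish while holding it there: do not let go of the bar. Leave the two red marks as they are set, and leave the black tin and the beaker nearby where they stand.

Things in the scene. Friction and masses are not known exactly. Their poses are not given: they have to be found in the camera images.
- station: exposure bench, fixed to the worktop: aluminium base 8 mm thick, grey lamp box (90 mm in x, 100 mm in y, 98 mm high) at its left, carrier rail to the right of it. Origin on the worktop under the middle of the box; z up, y to the left, parallel to the rail, x away from the robot; yaw within 0.1 rad of the world's
- rail_load (a point): middle of the blue outer end of the rail, on its top line. The rail is a bar of 10 mm diameter along the station's y, axis at x = 0, z = 100 mm, from y = -170 mm (free end, by the box) to -325 mm, where a bracket 34 mm wide, 12 mm thick, 116 mm high carries it. Blue: y = -315 to -265 mm. Axes as of the station
- rail_mark_point (a point): red mark of the rail, on its top line (z = 105 mm): a red band 6 mm long, with a red rider with a thin pin (38 mm high) on the white scale strip of the base in front of it; at y = -230 to -185 mm of the station, different every time. It is stiff and stays as found; axes as of the station
- carrier_grip (a point): in the carrier's orange upright grip tab (10 mm thick in x, 30 mm wide in y, 63 to 105 mm above the feet): 88 mm above the feet, 33 mm above the underside of the crosspiece, on the middle line. The carrier is loose, about 100 g, and stands upright on its two legs; z up. Half a turn makes no difference
- carrier_seat (a point): middle of the underside of the carrier's crosspiece, 55 mm above its feet; it rests on the rail's top line when hung. The carrier is an inverted U of steel, 30 mm in x, 36 mm in y: legs 5 mm thick with a 20 mm gap, open below and along y (the rail passes along y); crosspiece 8 mm thick. Blue tiles stick out to 27 mm either side in x
- cover_bar (a point): middle of the round black bar at the right edge of the white cover: 10 mm diameter, 60 mm long along the station's x, on two 8 mm wide arms at its ends (44 mm free between), 40 mm clear of the cover's edge; nothing below it down to the base. Axes as of the cover: at joint 0 those of the station
- hinge (a point): middle of the cover's hinge axis, which is parallel to the station's x at its y = +50 mm, z = 100 mm. The bar's centre is 140 mm from it in the cover's -y and 3 mm above it in the cover's z
- cover (a joint): opening angle of the cover in rad: 0 shut, 1.2 fully open; the bar edge goes up and towards the hinge on the left. A spring pulls it shut: about 2.5 N at the bar when shut, about 5 N at 0.7 rad; it falls shut if let go
- angle_mark (a joint): angle of the red pointer on the quadrant scale (on the robot's side of the lamp box), in rad, measured about the same hinge axis and from the same zero as the cover: the cover's pointer is at it when both joints read the same; 0.35 to 0.8, different every time. It is stiff and stays as found; leave it alone
- angle_mark_tip (a point): the red knob at the tip of the red pointer, 108 mm from the hinge axis; the cover's own black pointer, along the robot's side of the cover, is 106 mm long
- tin: bystander: flat round black tin, 64 mm diameter, 25 mm high; origin under its middle
- beaker: bystander: small glass beaker, 53 mm diameter, 69 mm high; origin under its middle

How it is judged:
By the outcome, as a careful person would: the job done as asked, in the order asked, and still so for the second after the job is handed in, while the arm keeps its last pose, push and grip.
It also fails if it takes over 51 s, if anything falls off the work surface, if the arm or the gripper's body presses on something with over 40 N, if the wrist force passes 120 N, or if a joint passes its speed limit or range.

## Working session

There is one attempt and no reset: what is moved stays moved. The work goes in short steps, Python scripts to look and compute and a shell command to move; the robot and the scene stay as the last step left them, time stands still between calls to the robot, and variables do not carry over. Pictures are saved under pics/ and viewed, about 8 in all and at most 12, crops included, and the job is handed in when it is done.

```bash
ls; mkdir -p pics
cat > h.py <<'E'
import numpy as np, cv2
from rig import ctrl, eyes, models
def shot(cam): return eyes.capture(cam)
def save(p,name,crop=None,s=1):
    im=p["color"][:,:,::-1]
    if crop: x0,y0,x1,y1=crop; im=im[y0:y1,x0:x1]
    cv2.imwrite(f"pics/{name}.png",cv2.resize(np.ascontiguousarray(im),None,fx=s,fy=s,interpolation=cv2.INTER_CUBIC))
def ray(p,uv):
    R=np.array(p["R"]);t=np.array(p["t"])
    d=R.T@np.array([(uv[0]-p["cx"])/p["fx"],(uv[1]-p["cy"])/p["fy"],1]); return -R.T@t,d/np.linalg.norm(d)
def onz(p,uv,z):
    c,d=ray(p,uv); return c+d*(z-c[2])/d[2]
def proj(p,X):
    c=np.array(p["R"])@np.array(X,float)+np.array(p["t"]); return np.array([p["fx"]*c[0]/c[2]+p["cx"],p["fy"]*c[1]/c[2]+p["cy"]])
def tri(p,uv,q,vw):
    c1,d1=ray(p,uv);c2,d2=ray(q,vw)
    s=np.linalg.lstsq(np.c_[d1,-d2],c2-c1,rcond=None)[0]
    a=c1+d1*s[0];b=c2+d2*s[1]; return (a+b)/2,np.linalg.norm(a-b)
E
python3 - <<'E'
from h import *
np.set_printoptions(precision=1,suppress=True)
print(ctrl.sense())
P={c:shot(c) for c in("scene","top")}
for c in P: save(P[c],c+"0"); print(c,ray(P[c],(320,240)))
for n in "station rail_load rail_mark_point carrier_grip carrier_seat cover_bar hinge angle_mark_tip tin beaker".split():
    r={c:models.spot_point(P[c],n) for c in P}
    for c in r: print(n,c,[(np.array(x["centre"]),round(x["confidence"],2)) for x in r[c][:2]])
    if all(r.values()): print("   ",tri(P["scene"],r["scene"][0]["centre"],P["top"],r["top"][0]["centre"]))
E
```

```text
pics
{'time_s': 0.0, 'joints': array([ 1. ,  0.3,  1.5, -0. ,  1.3, -0.2]), 'dq': array([ 0., -0.,  0., -0., -0.,  0.]), 'tau': array([  0. , -41.2, -26. ,  -0. ,   0. ,   0. ]), 'eef_pos': array([181.7, 492.2, 212.9]), 'ee_rot': array([-0.7,  0.7, -0.1,  0.1]), 'force': array([-0.4, -0.3,  0.2]), 'wrist_torque': array([0., 0., 0.]), 'grip_width': 0.9994679361441168}
scene (array([191.6, 389.4, 936.4]), array([ 0.3, -0.6, -0.8]))
top (array([ 329.3, -245.8,  987.8]), array([ 0.2,  0. , -1. ]))
station scene []
station top [(array([224.8, 293.5]), 0.61), (array([432.5, 192.5]), 0.4)]
rail_load scene [(array([367.9, 238.1]), 0.9)]
rail_load top [(array([356.4, 288.7]), 0.65), (array([183.1, 287.5]), 0.26)]
    (array([ 414.5, -292.3,  118.5]), np.float64(3.9508544521408497))
rail_mark_point scene [(array([365.4, 236.1]), 0.67)]
rail_mark_point top [(array([433.9, 191.9]), 0.72), (array([307.6, 287.1]), 0.51)]
    (array([ 570.6, -489.2,  -83.8]), np.float64(170.57025355403093))
carrier_grip scene [(array([379.5, 207.6]), 0.51)]
carrier_grip top [(array([429.4, 276.5]), 0.84)]
    (arra
[... 256 characters left out ...]
5))
cover_bar scene [(array([331.4, 300.7]), 0.72)]
cover_bar top [(array([258.4, 286.4]), 0.62)]
    (array([ 423. , -104.5,   93.8]), np.float64(2.810081202481859))
hinge scene [(array([298.3, 350.9]), 0.81)]
hinge top [(array([184.4, 285.3]), 0.83)]
    (array([427.9,  38.3,  99. ]), np.float64(3.725196815712262))
angle_mark_tip scene [(array([339.9, 310.7]), 0.49)]
angle_mark_tip top [(array([214.1, 313. ]), 0.51)]
    (array([371.7, -40.7, 180.9]), np.float64(1.7352687993792457))
tin scene []
tin top [(array([468.3, 215.8]), 0.94)]
beaker scene [(array([330.1, 298.6]), 0.16)]
beaker top [(array([429.9, 193.2]), 0.98)]
    (array([ 757.7, -624. , -739. ]), np.float64(190.74286827615998))
```

View pics/top0.png

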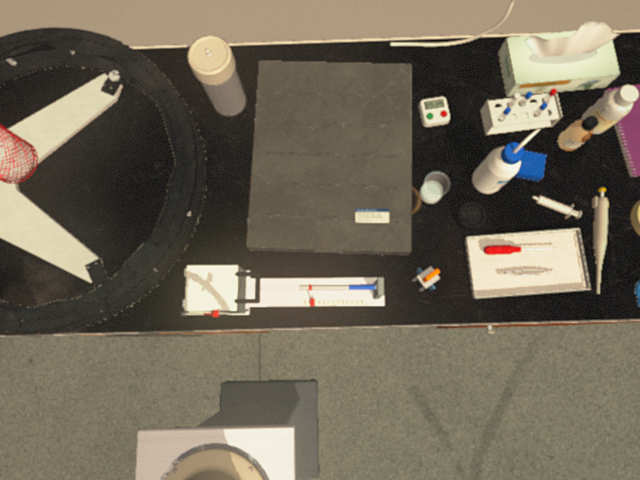

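View pics/scene0.png

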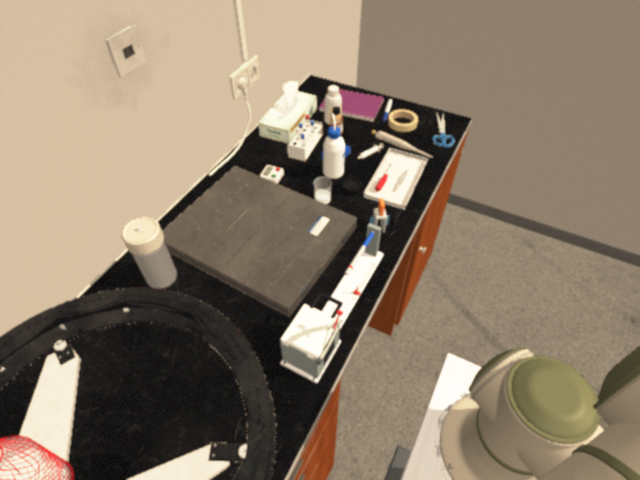

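The top view shows the lamp box at about (215,290), the rail at (300–380,288) with its blue end on the right, the carrier turned at (428,277), and the tin and beaker at (470,214) and (432,188). The scene view shows the same bench along (310,340) to (375,240). Next I'll crop in closer.

Run:
```python
from h import *
P=shot("top");Q=shot("scene")
a=cv2.resize(P["color"][255:325,180:446],None,fx=3,fy=3,interpolation=cv2.INTER_CUBIC)
b=cv2.resize(Q["color"][195:385,275:395],None,fx=2,fy=2,interpolation=cv2.INTER_CUBIC)
c=cv2.resize(Q["color"][195:300,325:395],None,fx=3.6,fy=3.6,interpolation=cv2.INTER_CUBIC)
im=np.zeros((600,800,3),np.uint8)
im[:210,:798]=a; b=b[:380]; im[215:215+b.shape[0],:b.shape[1]]=b; im[215:215+c.shape[0],260:260+c.shape[1]]=c
d=cv2.resize(Q["color"][285:375,280:350],None,fx=3.8,fy=3.8,interpolation=cv2.INTER_CUBIC); im[215:215+d.shape[0],525:525+d.shape[1]]=d
cv2.imwrite("pics/z1.png",im[:,:,::-1])
print(P["fx"],Q["fx"])
```

```text
462.04491318386465 444.1951117716009
```

View pics/z1.png

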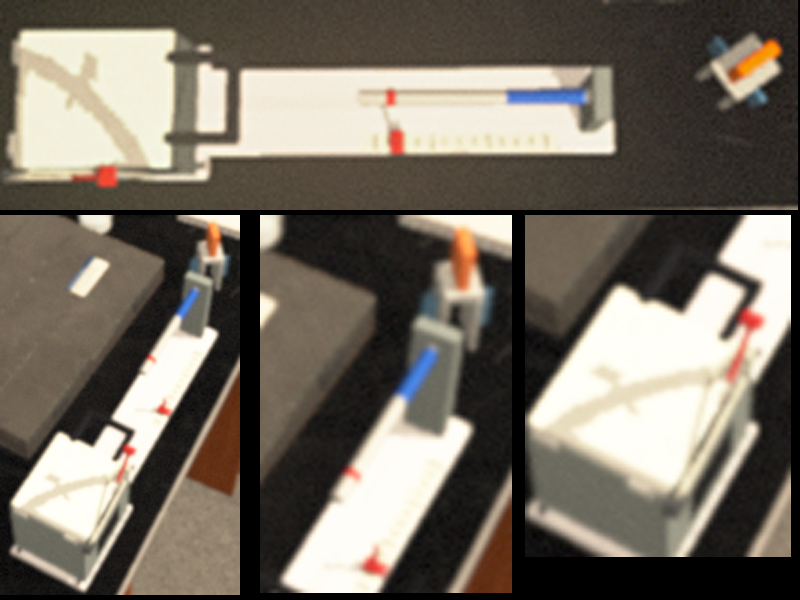

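Run:
```python
from h import *
from scipy.optimize import least_squares
np.set_printoptions(precision=3,suppress=True)
T=shot("top");S=shot("scene")
print("tool R cols"); 
from scipy.spatial.transform import Rotation as Ro
s=ctrl.sense();q=s["ee_rot"];print(Ro.from_quat([q[1],q[2],q[3],q[0]]).as_matrix())
# image top axis
obs=[(T,(299.7,287.3),(0,-170,105)),(T,(349,287.4),(0,-265,105)),(T,(258.4,287),(0,-90,103)),(T,(184.4,285.3),(0,50,100)),
(S,(367.9,238.1),(0,-290,105)),(S,(331.2,300.5),(0,-90,103)),(S,(298.3,350.9),(0,50,100))]
def W(p,X): c,s_=np.cos(p[2]),np.sin(p[2]); return np.array([p[0]+c*X[0]-s_*X[1],p[1]+s_*X[0]+c*X[1],X[2]])
f=lambda p:np.concatenate([proj(P,W(p,X))-uv for P,uv,X in obs])
r=least_squares(f,[425,-15,0],loss="soft_l1",x_scale=[100,100,.1]);p=r.x
print("station",p);print(f(p).reshape(-1,2))
print("mark world top",onz(T,(310.3,287.3),105))
w=onz(T,(310.3,287.3),105);c,s_=np.cos(p[2]),np.sin(p[2]);print("mark st", c*(w[0]-p[0])+s_*(w[1]-p[1]),-s_*(w[0]-p[0])+c*(w[1]-p[1]))
for y in(-215,-205,-195,-185): print(y,proj(T,W(p,(0,y,105))),proj(S,W(p,(0,y,105))))
print("scene band obs",325+(351-260)/3.6,195+(475-215)/3.6)
# angle
k,e=tri(T,(215.7,313.7),S,(339.2,312.1));print("knob",k,e)
ks=np.array([c*(k[0]-p[0])+s_*(k[1]-p[1]),-s_*(k[0]-p[0])+c*(k[1]-p[1]),k[2]]);print(ks,"angle",np.arctan2(ks[2]-100,50-ks[1]),np.hypot(ks[2]-100,50-ks[1]))
# carrier
a=onz(T,(425,280),105);b=onz(T,(439.3,270.7),105);print("tab ends",a,b,"mid",(a+b)/2,np.linalg.norm(a-b))
print("grip",tri(T,(429.4,276.5),S,(379.5,207.6)))
for n in("carrier_grip","carrier_seat"):
  for P in(T,S):
    for x in models.spot_point(P,n)[:2]: print(n,P is T,np.array(x["centre"]),x["confidence"], onz(P,x["centre"],88 if "grip" in n else 55))
print("tin",onz(T,(468.3,215.8),0),"beaker",onz(T,(429.9,193.2),0))
```

```text
tool R cols
[[ 0.938  0.     0.346]
 [-0.346 -0.     0.938]
 [ 0.    -1.    -0.   ]]
station [425.256 -13.659  -0.03 ]
[[-0.843 -0.354]
 [-0.495 -0.244]
 [-1.029 -0.125]
 [ 1.068  1.426]
 [ 1.429  0.456]
 [-0.315 -1.89 ]
 [ 0.068 -1.086]]
mark world top [ 418.839 -205.489  105.   ]
mark st -0.5856354958884253 -191.93697739867017
-215 [322.349 287.045] [355.886 259.391]
-205 [317.125 287.023] [354.011 262.297]
-195 [311.903 287.001] [352.116 265.234]
-185 [306.683 286.979] [350.2   268.203]
scene band obs 350.27777777777777 267.22222222222223
knob [371.952 -41.382 173.766] 4.228883355787087
[-52.437 -29.33  173.766] angle 0.7490731905675886 108.32676822944676
tab ends [ 427.068 -425.015  105.   ] [ 444.223 -453.481  105.   ] mid [ 435.645 -439.248  105.   ] 33.23540255325243
grip (array([ 439.4  , -438.2  ,   81.414]), np.float64(6.234802833050309))
carrier_grip True [429.7 274.6] 0.77 [ 439.276 -438.29    88.   ]
carrier_grip False [378.5 203.4] 0.77 [ 449.115 -444.9     88.   ]
carrier_seat True [426.1 274.6] 0.67 [ 443.502 -438.097   55.   ]
carrier_seat False [377.6 212.8] 0.56 [ 447.128 -442.133   55.   ]
tin [ 577.272 -550.033    0.   ] beaker [ 631.257 -469.717    0.   ]
```

```bash
python3 -m crank '[{"dp":[560,-60,-785],"roll":0.66,"gripper":0},{"dp":[560,-60,-785],"roll":0.66,"gripper":0},{"dp":[560,-60,-785],"roll":0.66,"gripper":0},{"dp":[560,-60,-785],"roll":0.66,"gripper":0},{"dp":[560,-60,-785],"roll":0.66,"gripper":0},{"dp":[560,-60,-785],"roll":0.66,"gripper":0},{"dp":[560,-60,-785],"roll":0.66,"gripper":0},{"dp":[560,-60,-785],"roll":0.66,"gripper":0},{"dp":[560,-60,-785],"roll":0.66,"gripper":0},{"dp":[560,-60,-785],"roll":0.66,"gripper":0}]'
cat >> h.py <<'E'
from scipy.spatial.transform import Rotation as Ro
def tool():
    s=ctrl.sense();q=s["ee_rot"];M=Ro.from_quat([q[1],q[2],q[3],q[0]]).as_matrix()
    return np.array(s["eef_pos"]),M,s
def go(X):
    p,M,s=tool(); print("t",round(s["time_s"],2),"pos",p.round(1),"yaw",round(float(np.arctan2(M[1,2],M[0,2])),3),"F",np.round(s["force"],1),"w",round(s["grip_width"],3),"dp",(M.T@(np.array(X)-p)).round(1))
E
python3 -c "
from h import *
go([437,-439,273])"
```

```text
time_s: 2.33
eef_pos: [290.8, 90.2, 239.8]
ee_rot: [0.619, -0.618, 0.343, -0.344]
force: [2.2, 0.4, -0.6]
grip_width: 1.003
t 2.33 pos [290.8  90.2 239.8] yaw 0.557 F [ 2.2  0.4 -0.6] w 1.003 dp [ 526.5  -33.  -155.9]
```

```bash
python3 -m crank '[{"dp":[526,-33,-156],"gripper":0},{"dp":[526,-33,-156],"gripper":0},{"dp":[526,-33,-156],"gripper":0},{"dp":[526,-33,-156],"gripper":0},{"dp":[526,-33,-156],"gripper":0},{"dp":[526,-33,-156],"gripper":0},{"dp":[526,-33,-156],"gripper":0},{"dp":[526,-33,-156],"gripper":0},{"dp":[526,-33,-156],"gripper":0},{"dp":[526,-33,-156],"gripper":0}]'
python3 -c "
from h import *
go([437,-439,200])"
```

```text
t 2.33 pos [290.8  90.2 239.8] yaw 0.557 F [ 2.2  0.4 -0.6] w 1.003 dp [ 526.4   40.  -156. ]$[0]: bad value
```

```bash
python3 -m crank '[{"dp":[526,-33,-156],"roll":0,"gripper":0},{"dp":[526,-33,-156],"roll":0,"gripper":0},{"dp":[526,-33,-156],"roll":0,"gripper":0},{"dp":[526,-33,-156],"roll":0,"gripper":0},{"dp":[526,-33,-156],"roll":0,"gripper":0},{"dp":[526,-33,-156],"roll":0,"gripper":0},{"dp":[526,-33,-156],"roll":0,"gripper":0},{"dp":[526,-33,-156],"roll":0,"gripper":0},{"dp":[526,-33,-156],"roll":0,"gripper":0},{"dp":[526,-33,-156],"roll":0,"gripper":0}]'
python3 -c "
from h import *
go([437,-439,200])"
```

```text
time_s: 3.17
eef_pos: [401.5, -311.2, 264.4]
ee_rot: [0.618, -0.618, 0.343, -0.344]
force: [1.2, 0.6, 0.3]
grip_width: 1.0
t 3.17 pos [ 401.5 -311.2  264.4] yaw 0.556 F [1.2 0.6 0.3] w 1.0 dp [127.3  64.4 -37.4]
```

```bash
python3 -m crank '[{"dp":[127,64,-37],"roll":0,"gripper":0},{"dp":[127,64,-37],"roll":0,"gripper":0},{"dp":[127,64,-37],"roll":0,"gripper":0},{"dp":[127,64,-37],"roll":0,"gripper":0},{"dp":[127,64,-37],"roll":0,"gripper":0},{"dp":[127,64,-37],"roll":0,"gripper":0}]'
python3 - <<'E'
from h import *
go([437,-439,93])
T=shot("top");S=shot("scene")
a=cv2.resize(T["color"][225:325,370:500],None,fx=4,fy=4,interpolation=cv2.INTER_CUBIC)
b=cv2.resize(S["color"][120:240,335:415],None,fx=3.3,fy=3.3,interpolation=cv2.INTER_CUBIC)
im=np.zeros((420,790,3),np.uint8);im[:400,:520]=a;im[:b.shape[0],522:522+b.shape[1]]=b
cv2.imwrite("pics/z2.png",im[:,:,::-1])
p,M,s=tool()
for P in(T,S): print(proj(P,p+3*M[:,1]))
E
```

```text
time_s: 3.67
eef_pos: [436.9, -436.6, 199.2]
ee_rot: [0.618, -0.618, 0.344, -0.343]
force: [-0.0, -0.0, 1.4]
grip_width: 0.999
t 3.67 pos [ 436.9 -436.6  199.2] yaw 0.556 F [-0.  -0.   1.4] w 0.999 dp [  2.3 106.2  -1.2]
[441.5548095  267.62413942]
[385.81710502 175.7546612 ]
```

View pics/z2.png

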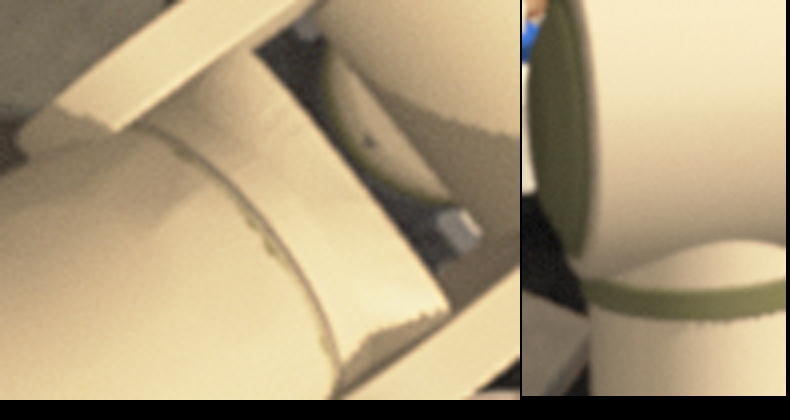

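The arm hides the carrier from both cameras, so this picture gives no position. I'll descend on the measured one, since the open jaws leave plenty of margin.

```bash
python3 -c "
from h import *
go([439,-439.5,93])"
python3 -m crank '[{"dp":[3.5,40,-0.5],"roll":0,"gripper":0},{"dp":[3.5,75,-0.5],"roll":0,"gripper":0},{"dp":[3.5,95,-0.5],"roll":0,"gripper":0},{"dp":[3.5,106,-0.5],"roll":0,"gripper":0},{"dp":[3.5,106,-0.5],"roll":0,"gripper":0},{"dp":[3.5,106,-0.5],"roll":0,"gripper":0}]'
python3 -c "
from h import *
go([439,-439.5,93])"
```

```text
t 3.77 pos [ 437.3 -435.8  201.2] yaw 0.557 F [-0.8 -0.2  0.8] w 1.001 dp [  3.9 108.2  -0.5]
time_s: 4.27
eef_pos: [439.1, -439.7, 96.1]
ee_rot: [-0.618, 0.619, -0.342, 0.344]
force: [0.0, -0.2, -0.6]
grip_width: 0.997
t 4.27 pos [ 439.1 -439.7   96.1] yaw 0.558 F [ 0.  -0.2 -0.6] w 0.997 dp [-0.2  3.1  0. ]
```

```bash
python3 -m crank '[{"dp":[0,2.5,0],"roll":0,"gripper":0},{"dp":[0,2.5,0],"roll":0,"gripper":255},{"dp":[0,2.5,0],"roll":0,"gripper":255},{"dp":[0,2.5,0],"roll":0,"gripper":255},{"dp":[0,2.5,0],"roll":0,"gripper":255},{"dp":[0,2.5,0],"roll":0,"gripper":255},{"dp":[0,2.5,0],"roll":0,"gripper":255},{"dp":[0,2.5,0],"roll":0,"gripper":255},{"dp":[0,2.5,0],"roll":0,"gripper":255},{"dp":[0,2.5,0],"roll":0,"gripper":255}]' 60
python3 -c "
from h import *
go([439,-439.5,250])"
```

```text
time_s: 5.1
eef_pos: [438.6, -439.6, 91.8]
ee_rot: [0.618, -0.618, 0.343, -0.343]
force: [-0.0, -1.2, -0.7]
grip_width: 0.001
t 5.1 pos [ 438.6 -439.6   91.8] yaw 0.557 F [-0.  -1.2 -0.7] w 0.001 dp [   0.2 -158.2    0.4]
```

The jaws shut on nothing. I'll raise the arm, move it aside and look.

```bash
python3 -m crank '[{"dp":[0,-40,0],"roll":0,"gripper":255},{"dp":[0,-80,0],"roll":0,"gripper":0},{"dp":[0,-120,0],"roll":0,"gripper":0},{"dp":[-40,-130,0],"roll":0,"gripper":0},{"dp":[-80,-130,0],"roll":0,"gripper":0},{"dp":[-120,-130,0],"roll":0,"gripper":0},{"dp":[-160,-130,0],"roll":0,"gripper":0},{"dp":[-190,-130,0],"roll":0,"gripper":0},{"dp":[-190,-130,0],"roll":0,"gripper":0}]'
python3 - <<'E'
from h import *
go([439,-439.5,93])
T=shot("top");S=shot("scene")
a=cv2.resize(T["color"][240:330,340:500],None,fx=3,fy=3,interpolation=cv2.INTER_CUBIC)
b=cv2.resize(S["color"][150:260,320:420],None,fx=3,fy=3,interpolation=cv2.INTER_CUBIC)
im=np.zeros((420,790,3),np.uint8);im[:270,:480]=a;im[:b.shape[0],485:485+b.shape[1]]=b
cv2.imwrite("pics/z3.png",im[:,:,::-1])
for n in("carrier_grip","carrier_seat"):
  for P in(T,S):
    for x in models.spot_point(P,n)[:2]: print(n,P is T,np.array(x["centre"]),x["confidence"], onz(P,x["centre"],88 if "grip" in n else 55))
E
```

```text
time_s: 5.85
eef_pos: [336.2, -274.5, 222.2]
ee_rot: [0.619, -0.618, 0.343, -0.343]
force: [-0.7, 0.7, 1.3]
grip_width: 0.998
t 5.85 pos [ 336.2 -274.5  222.2] yaw 0.558 F [-0.7  0.7  1.3] w 0.998 dp [194.5 129.   -0.2]
carrier_grip True [428.9 276.1] 0.92 [ 436.3776062  -436.53920164   88.        ]
carrier_seat True [423.8 277.4] 0.55 [ 437.93851755 -433.09425428   55.        ]
```

View pics/z3.png

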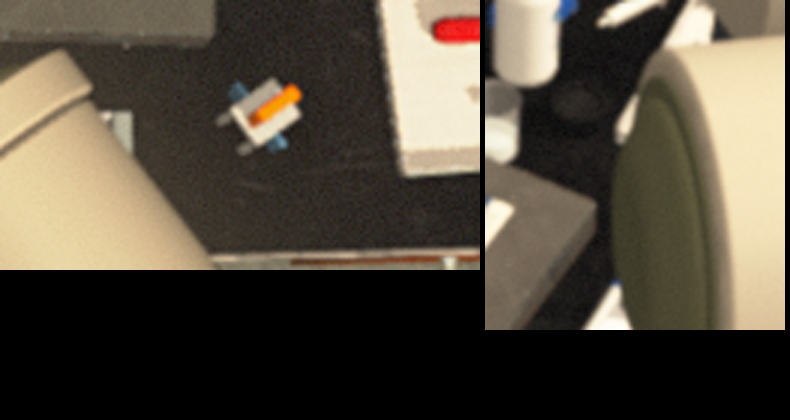

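Run:
```python
from h import *
T=shot("top");S=shot("scene")
u=np.array([.85,.53,0])
for z in(180,220,260,300,340): print(z,[proj(T,np.array([437,-436.6,z])+k*u).round(0) for k in(-57,0,57)])
print(proj(S,(0,0,0)),proj(T,(0,0,0)))
p,M,s=tool();print(s["joints"].round(3),M.round(2).tolist())
save(T,"t3")
for z in (200,250,300): print([proj(T,p*[1,1,0]+[0,0,z]+k*u).round(0) for k in(-57,0,57)])
```

```text
180 [array([459., 296.]), array([440., 269.]), array([421., 243.])]
220 [array([466., 295.]), array([445., 266.]), array([425., 238.])]
260 [array([473., 292.]), array([451., 262.]), array([430., 233.])]
300 [array([481., 290.]), array([458., 258.]), array([435., 227.])]
340 [array([490., 287.]), array([465., 254.]), array([441., 221.])]
[497.88757673 450.25649938] [212.71786396 507.37848541]
[-0.958  0.114  1.725 -0.     1.304 -1.514] [[0.53, -0.0, 0.85], [-0.85, 0.0, 0.53], [-0.0, -1.0, -0.0]]
[array([371., 358.]), array([352., 328.]), array([333., 300.])]
[array([374., 359.]), array([354., 328.]), array([333., 298.])]
[array([377., 361.]), array([355., 328.]), array([333., 295.])]
```

View pics/t3.png

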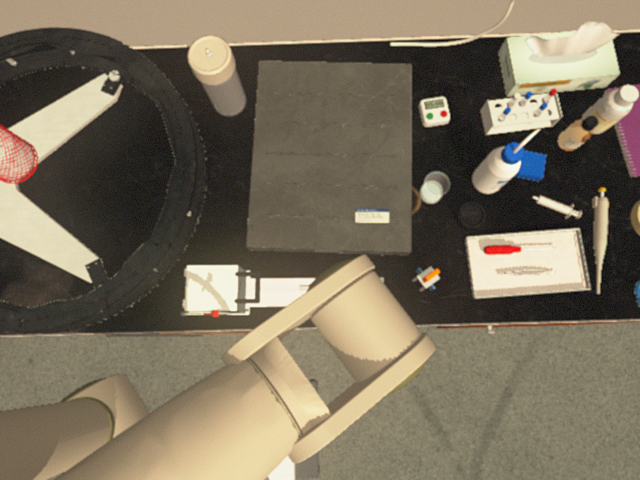

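Run:
```python
from h import *
T=shot("top")
for n in("top0","t3"):
    im=cv2.imread(f"pics/{n}.png")[255:300,405:455].astype(int);b,g,r=im[...,0],im[...,1],im[...,2]
    m=(r>170)&(b<110)&(r-b>90); ys,xs=np.nonzero(m); print(n,m.sum(),xs.mean()+405,ys.mean()+255,xs.min()+405,xs.max()+405,ys.min()+255,ys.max()+255)
    c=np.cov(xs,ys);w,v=np.linalg.eigh(c);print(v[:,1],np.sqrt(w)*3.46)
# predicted tab silhouette for carrier at c,yaw
def sil(c,yaw):
    pts=[]
    for x in(-5,5):
        for y in(-15,15):
            for z in(63,105):
                pts.append(proj(T,[c[0]+np.cos(yaw)*x-np.sin(yaw)*y,c[1]+np.sin(yaw)*x+np.cos(yaw)*y,z]))
    m=np.zeros((450,500),np.uint8);h=cv2.convexHull((np.array(pts,np.float32)-[405,255])*10);cv2.fillConvexPoly(m,h.astype(np.int32),1)
    ys,xs=np.nonzero(m);w,v=np.linalg.eigh(np.cov(xs,ys));return xs.mean()/10+405,ys.mean()/10+255,v[:,1],np.sqrt(w)*.346,m.sum()/100
for c,y in(((437,-438),.56),((440,-438),.56),((437,-442),.56),((437,-438),.64),((437,-438),.48)):print(c,y,sil(c,y))
```

```text
top0 84 431.8333333333333 274.32142857142856 424 439 269 281
[-0.81001756  0.58640562] [ 4.9997213 17.2402035]
t3 83 431.7951807228916 274.3614457831325 423 439 269 281
[-0.81604133  0.57799355] [ 4.87023755 17.52724266]Traceback (most recent call last):
  File "<stdin>", line 16, in <module>
  File "<stdin>", line 14, in sil
cv2.error: OpenCV(4.12.0) /io/opencv/modules/imgproc/src/convhull.cpp:143: error: (-215:Assertion failed) total >= 0 && (depth == CV_32F || depth == CV_32S) in function 'convexHull'
```

```bash
python3 - <<'E'
from h import *
T=shot("top")
def sil(c,yaw):
    pts=[]
    for x in(-5,5):
        for y in(-15,15):
            for z in(63,105):
                pts.append(proj(T,[c[0]+np.cos(yaw)*x-np.sin(yaw)*y,c[1]+np.sin(yaw)*x+np.cos(yaw)*y,z]))
    m=np.zeros((450,500),np.uint8);h=cv2.convexHull(((np.array(pts)-[405,255])*10).astype(np.float32));cv2.fillConvexPoly(m,h.astype(np.int32),1)
    ys,xs=np.nonzero(m);w,v=np.linalg.eigh(np.cov(xs,ys));return round(xs.mean()/10+405,1),round(ys.mean()/10+255,1),v[:,1].round(2),(np.sqrt(w)*.346).round(1),m.sum()/100
for c,y in(((437,-438),.56),((440,-438),.56),((437,-442),.56),((437,-438),.64),((437,-438),.48)):print(c,y,sil(c,y))
E
python3 -m crank '[{"dp":[0,-20,0],"roll":0,"gripper":0},{"dp":[0,-20,0],"roll":0,"gripper":255},{"dp":[0,-20,0],"roll":0,"gripper":255},{"dp":[0,-20,0],"roll":0,"gripper":255},{"dp":[0,-20,0],"roll":0,"gripper":255},{"dp":[0,-20,0],"roll":0,"gripper":128},{"dp":[0,-20,0],"roll":0,"gripper":128},{"dp":[0,-20,0],"roll":0,"gripper":128}]'
```

```text
(437, -438) 0.56 (np.float64(429.4), np.float64(275.9), array([-0.84,  0.55]), array([ 5.5, 20.1]), np.float64(111.42))
(440, -438) 0.56 (np.float64(429.3), np.float64(274.3), array([-0.83,  0.55]), array([ 5.4, 20.2]), np.float64(110.49))
(437, -442) 0.56 (np.float64(431.4), np.float64(275.8), array([-0.83,  0.55]), array([ 5.5, 20.1]), np.float64(112.23))
(437, -438) 0.64 (np.float64(429.4), np.float64(275.9), array([-0.79,  0.61]), array([ 5.8, 19.8]), np.float64(116.59))
(437, -438) 0.48 (np.float64(429.3), np.float64(275.8), array([-0.87,  0.49]), array([ 5.4, 20.2]), np.float64(109.27))
time_s: 7.02
eef_pos: [338.1, -278.2, 241.6]
ee_rot: [0.618, -0.618, 0.343, -0.343]
force: [0.3, -0.2, 0.5]
grip_width: 0.497
```

The carrier has not moved by even 0.1 px, so the fingers never touched it. I need to see where the gripper really is, so I'll move to a spot where the scene camera can see it.

```bash
python3 -m crank '[{"dp":[9,-20,256],"roll":0,"gripper":128},{"dp":[9,-20,256],"roll":0,"gripper":128},{"dp":[9,-20,256],"roll":0,"gripper":128},{"dp":[9,-20,256],"roll":0,"gripper":128},{"dp":[9,-20,256],"roll":0,"gripper":128},{"dp":[9,-20,256],"roll":0,"gripper":128},{"dp":[9,-20,256],"roll":0,"gripper":128},{"dp":[9,-20,256],"roll":0,"gripper":128},{"dp":[9,-20,256],"roll":0,"gripper":128}]'
python3 - <<'E'
from h import *
S=shot("scene");T=shot("top")
p,M,s=tool();print(p)
im=S["color"].copy()
for k in(-22,0,22): 
    uv=proj(S,p+M[:,1]*3+M[:,2]*k);print(uv.round(1)); cv2.circle(im,tuple(int(v) for v in uv),2,(255,0,255),-1)
cv2.imwrite("pics/s4.png",im[:,:,::-1])
E
```

```text
time_s: 7.77
eef_pos: [559.7, -150.8, 261.3]
ee_rot: [-0.618, 0.618, -0.344, 0.343]
force: [0.1, -0.0, 0.6]
grip_width: 0.495
[ 559.20545552 -151.48636364  261.8721009 ]
[294.8 215.1]
[284.4 215.6]
[274.  216.2]
```

View pics/s4.png

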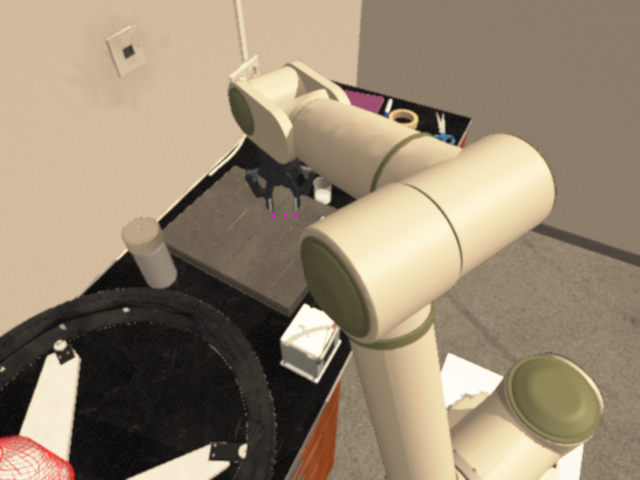

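Run:
```python
from h import *
p,M,s=tool();S=shot("scene");T=shot("top")
R=M
im=cv2.resize(S["color"][130:240,220:340],None,fx=5,fy=5,interpolation=cv2.INTER_CUBIC)
cv2.imwrite("pics/z5.png",im[:,:,::-1])
for y in (-60,-40,-20,0,22): print(y,[proj(S,p+M[:,1]*y+M[:,2]*k).round(1) for k in(-21,0,21)])
```

```text
-60 [array([292.9, 193.3]), array([282.5, 193.8]), array([272. , 194.4])]
-40 [array([293.4, 200.4]), array([283.1, 201. ]), array([272.8, 201.6])]
-20 [array([293.9, 207.4]), array([283.7, 207.9]), array([273.6, 208.5])]
0 [array([294.3, 214.1]), array([284.3, 214.6]), array([274.3, 215.2])]
22 [array([294.8, 221.2]), array([285. , 221.8]), array([275.2, 222.3])]
```

View pics/z5.png

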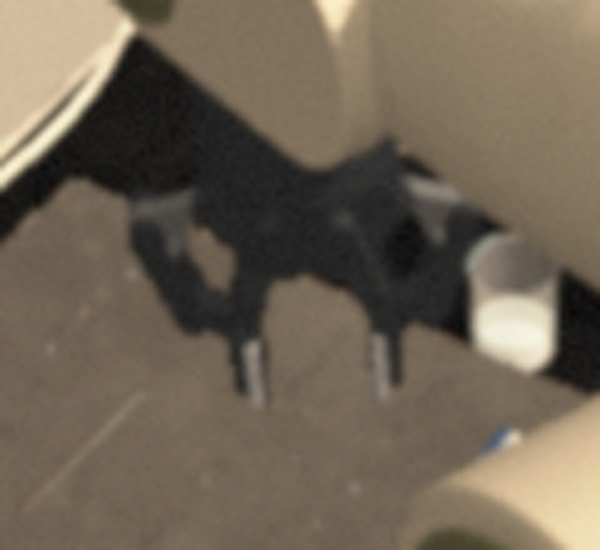

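The fingertips show at (271.6,210.6) and (297,209). The stated geometry puts them about 10 px lower, so the real tips are roughly 30 mm higher or farther off than expected. I'll check `ctrl.nose_length` and the arm's own values.

Run:
```python
from rig import ctrl
print(ctrl.nose_length, [a for a in dir(ctrl) if a[0]!="_"])
```

```text
22.0 ['PlanningError', 'finish_job', 'nose_length', 'sense']
```

`nose_length` says 22, but two views agree that the lateral position is right and the fingers sit about 30–35 mm higher than reported. That fits the closing above the 105 mm tab. I'll go back and grip with the reported z lower.

```bash
python3 -c "
from h import *
go([439,-440.5,200])"
python3 -m crank '[{"dp":[182,62,-255],"roll":0,"gripper":0},{"dp":[182,62,-255],"roll":0,"gripper":0},{"dp":[182,62,-255],"roll":0,"gripper":0},{"dp":[182,62,-255],"roll":0,"gripper":0},{"dp":[182,62,-255],"roll":0,"gripper":0},{"dp":[182,62,-255],"roll":0,"gripper":0},{"dp":[182,62,-255],"roll":0,"gripper":0},{"dp":[182,62,-255],"roll":0,"gripper":0},{"dp":[182,62,-255],"roll":0,"gripper":0},{"dp":[182,62,-255],"roll":0,"gripper":0}]' 60
python3 -c "
from h import *
go([439,-440.5,92])"
```

```text
t 7.97 pos [ 559.3 -151.5  262.2] yaw 0.555 F [ 1.3 -0.7 -0.1] w 0.497 dp [ 182.1   62.2 -254.6]
time_s: 8.8
eef_pos: [438.3, -441.1, 199.5]
ee_rot: [0.618, -0.617, 0.345, -0.344]
force: [-0.0, -0.5, 0.4]
grip_width: 1.0
t 8.8 pos [ 438.3 -441.1  199.5] yaw 0.554 F [-0.  -0.5  0.4] w 1.0 dp [-1.000e-01  1.075e+02  9.000e-01]
```

```bash
python3 -m crank '[{"dp":[0,40,0],"roll":0,"gripper":0},{"dp":[0,80,0],"roll":0,"gripper":0},{"dp":[0,108,0],"roll":0,"gripper":0},{"dp":[0,115,0],"roll":0,"gripper":0},{"dp":[0,122,0],"roll":0,"gripper":0},{"dp":[0,128,0],"roll":0,"gripper":0},{"dp":[0,133,0],"roll":0,"gripper":0},{"dp":[0,133,0],"roll":0,"gripper":0}]'
python3 -m crank '[{"dp":[0,0,0],"roll":0,"gripper":255},{"dp":[0,0,0],"roll":0,"gripper":255},{"dp":[0,0,0],"roll":0,"gripper":255},{"dp":[0,0,0],"roll":0,"gripper":255},{"dp":[0,0,0],"roll":0,"gripper":255},{"dp":[0,0,0],"roll":0,"gripper":255},{"dp":[0,0,0],"roll":0,"gripper":255},{"dp":[0,0,0],"roll":0,"gripper":255}]'
```

```text
time_s: 9.47
eef_pos: [440.2, -440.0, 67.4]
ee_rot: [-0.618, 0.618, -0.343, 0.344]
force: [-0.9, 0.3, 0.7]
grip_width: 1.001
time_s: 10.13
eef_pos: [440.0, -440.1, 67.1]
ee_rot: [-0.618, 0.618, -0.343, 0.343]
force: [0.5, 0.3, 2.4]
grip_width: 0.101
```

Gripped: width 0.101 fits the 10 mm tab. Now I'll lift, and work out the rail line from the top camera.

```bash
python3 -m crank '[{"dp":[0,-10,0],"roll":0,"gripper":255},{"dp":[0,-40,0],"roll":0,"gripper":255},{"dp":[0,-80,0],"roll":0,"gripper":255},{"dp":[0,-115,0],"roll":0,"gripper":255},{"dp":[0,-145,0],"roll":0,"gripper":255},{"dp":[0,-145,0],"roll":0,"gripper":255},{"dp":[0,-145,0],"roll":0,"gripper":255}]'
python3 - <<'E'
from h import *
T=shot("top")
im=cv2.imread("pics/top0.png").astype(int)
# rail segmentation: blue pixels & red band centroids
b,g,r=im[...,0],im[...,1],im[...,2]
m=(b-r>60)&(b>110);m[:275]=0;m[300:]=0;m[:,:340]=0;m[:,385:]=0
ys,xs=np.nonzero(m);print("blue",m.sum(),xs.min(),xs.max(),ys.mean(),np.polyfit(xs,ys,1))
B=[onz(T,(u,np.polyval(np.polyfit(xs,ys,1),u)),101) for u in(xs.min()-.5,xs.max()+.5)];print(B)
# bright rail rows by column profile
for x0,x1 in((302,308),(315,345)):
    print(x0,im[281:296,x0:x1,:].mean((1)).round(0).tolist())
m=(r-g>80)&(r>130);m[:,:290]=0;m[:280]=0;m[310:]=0;m[:,340:]=0;ys,xs=np.nonzero(m)
for lo,hi in((280,292),(292,310)):
    k=(ys>=lo)&(ys<hi);print("red",k.sum(),xs[k].mean(),ys[k].mean(),onz(T,(xs[k].mean(),ys[k].mean()),103))
p,M,s=tool();print(p,s["grip_width"])
go([417,-303,205])
E
```

```text
time_s: 10.72
eef_pos: [440.2, -440.2, 213.7]
ee_rot: [-0.618, 0.619, -0.342, 0.344]
force: [0.3, 0.7, -2.0]
grip_width: 0.104
blue 95 349 374 286.7684210526316 [-1.03086510e-02  2.90506012e+02]
[array([ 418.0689142 , -278.69048922,  101.        ]), array([ 417.28006629, -328.52536461,  101.        ])]
302 [[224.0, 238.0, 244.0], [225.0, 239.0, 244.0], [223.0, 238.0, 244.0], [204.0, 225.0, 236.0], [161.0, 188.0, 207.0], [171.0, 200.0, 216.0], [198.0, 225.0, 235.0], [198.0, 225.0, 236.0], [189.0, 216.0, 230.0], [199.0, 220.0, 233.0], [215.0, 232.0, 240.0], [221.0, 236.0, 242.0], [223.0, 238.0, 243.0], [223.0, 238.0, 244.0], [223.0, 238.0, 244.0]]
315 [[225.0, 239.0, 244.0], [225.0, 239.0, 244.0], [224.0, 239.0, 245.0], [200.0, 224.0, 234.0], [152.0, 177.0, 195.0], [170.0, 199.0, 216.0], [200.0, 226.0, 237.0], [202.0, 227.0, 238.0], [195.0, 221.0, 233.0], [212.0, 229.0, 239.0], [224.0, 238.0, 244.0], [226.0, 240.0, 244.0], [226.0, 240.0, 244.0], [225.0, 239.0, 244.0], [225.0, 239.0, 244.0]]
red 14 309.92857142857144 287.14285714285717 [ 419.3619916  -204.69063125  103.        ]
red 31 311.5806451612903 301.83870967741933 [ 391.22953349 -207.32143728  103.        ]
[ 439.79351309 -439.65226601  211.73284647] 0.09895969737694493
t 10.77 pos [ 439.8 -439.7  211.7] yaw 0.557 F [-0.3  0.3 -1.4] w 0.099 dp [-128.     6.8   52.9]
```

```bash
python3 -m crank '[{"dp":[-35,0,15],"roll":0.1,"gripper":255},{"dp":[-70,0,29],"roll":0.2,"gripper":255},{"dp":[-100,2,42],"roll":0.31,"gripper":255},{"dp":[-127.5,5,53.5],"roll":0.42,"gripper":255},{"dp":[-127.5,5,53.5],"roll":0.52,"gripper":255},{"dp":[-127.5,5,53.5],"roll":0.577,"gripper":255},{"dp":[-127.5,5,53.5],"roll":0.577,"gripper":255},{"dp":[-127.5,5,53.5],"roll":0.577,"gripper":255}]'
python3 - <<'E'
from h import *
go([417.7,-303.6,117])
T=shot("top");S=shot("scene")
a=cv2.resize(T["color"][240:330,290:460],None,fx=2.8,fy=2.8,interpolation=cv2.INTER_CUBIC)
b=cv2.resize(S["color"][180:300,310:410],None,fx=3,fy=3,interpolation=cv2.INTER_CUBIC)
im=np.zeros((370,790,3),np.uint8);im[:a.shape[0],:a.shape[1]]=a;im[:b.shape[0],480:480+b.shape[1]]=b
cv2.imwrite("pics/z6.png",im[:,:,::-1])
for P in(T,S): print([(x["centre"],x["confidence"]) for x in models.spot_point(P,"carrier_grip")+models.spot_point(P,"carrier_seat")])
E
```

```text
time_s: 11.43
eef_pos: [417.6, -303.0, 205.8]
ee_rot: [0.495, -0.495, 0.505, -0.504]
force: [-0.5, -0.3, 0.3]
grip_width: 0.099
t 11.43 pos [ 417.6 -303.   205.8] yaw -0.018 F [-0.5 -0.3  0.3] w 0.099 dp [ 0.7 88.8  0.2]
[([366.3, 282.8], 0.38), ([363.3, 283.6], 0.53)]
[]
```

View pics/z6.png

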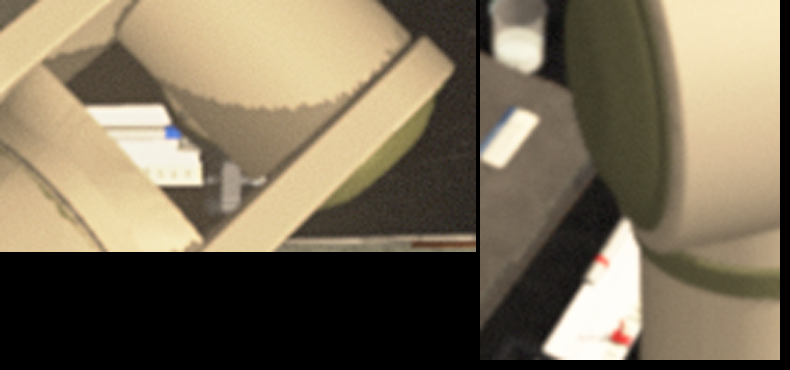

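The carrier is hidden under the wrist. The station's red mark shows in the scene crop at (600,260), and the cover is untouched. I'll lower it by force, in steps.

```bash
python3 -m crank '[{"dp":[0.7,15,0],"roll":0,"gripper":255},{"dp":[0.7,28,0],"roll":0,"gripper":255},{"dp":[0.7,36,0],"roll":0,"gripper":255},{"dp":[0.7,44,0],"roll":0,"gripper":255},{"dp":[0.7,52,0],"roll":0,"gripper":255},{"dp":[0.7,52,0],"roll":0,"gripper":255}]'
python3 -c "
from h import *
go([417.7,-303.6,117])"
```

```text
time_s: 12.23
eef_pos: [417.6, -303.7, 153.5]
ee_rot: [0.495, -0.495, 0.506, -0.504]
force: [-0.8, 0.3, -1.3]
grip_width: 0.102
t 12.23 pos [ 417.6 -303.7  153.5] yaw -0.02 F [-0.8  0.3 -1.3] w 0.102 dp [-0.  36.5  0.2]
```

```bash
python3 -m crank '[{"dp":[0,12,0],"roll":0,"gripper":255},{"dp":[0,24,0],"roll":0,"gripper":255},{"dp":[0,31,0],"roll":0,"gripper":255},{"dp":[0,33,0],"roll":0,"gripper":255},{"dp":[0,33,0],"roll":0,"gripper":255}]'
python3 -m crank '[{"dp":[0,1.5,0],"roll":0,"gripper":255},{"dp":[0,1.5,0],"roll":0,"gripper":255}]'
python3 -m crank '[{"dp":[0,1.5,0],"roll":0,"gripper":255},{"dp":[0,1.5,0],"roll":0,"gripper":255}]'
```

```text
time_s: 12.65
eef_pos: [417.9, -304.1, 121.8]
ee_rot: [0.495, -0.495, 0.505, -0.505]
force: [0.2, 0.4, -0.5]
grip_width: 0.098
time_s: 12.82
eef_pos: [418.1, -304.3, 120.8]
ee_rot: [-0.495, 0.495, -0.505, 0.505]
force: [-0.6, 0.4, -1.3]
grip_width: 0.099
time_s: 12.98
eef_pos: [418.0, -304.1, 119.0]
ee_rot: [-0.495, 0.495, -0.505, 0.505]
force: [0.0, -0.7, -1.3]
grip_width: 0.097
```

```bash
python3 -m crank '[{"dp":[0,1.5,0],"roll":0,"gripper":255},{"dp":[0,1.5,0],"roll":0,"gripper":255}]'
python3 -m crank '[{"dp":[0,1.5,0],"roll":0,"gripper":255},{"dp":[0,1.5,0],"roll":0,"gripper":255}]'
python3 -m crank '[{"dp":[0,1.5,0],"roll":0,"gripper":255},{"dp":[0,1.5,0],"roll":0,"gripper":255}]'
```

```text
time_s: 13.15
eef_pos: [417.9, -304.0, 117.2]
ee_rot: [0.495, -0.495, 0.505, -0.505]
force: [-0.3, 0.9, -1.0]
grip_width: 0.099
time_s: 13.32
eef_pos: [418.1, -304.2, 117.0]
ee_rot: [-0.495, 0.495, -0.505, 0.505]
force: [-3.1, 3.2, 9.8]
grip_width: 0.099
time_s: 13.48
eef_pos: [418.2, -304.3, 116.9]
ee_rot: [-0.495, 0.495, -0.504, 0.506]
force: [-6.4, 5.6, 21.7]
grip_width: 0.101
```

It touched down at z = 117.0, as predicted. I'll ease off the push and slide along the rail.

```bash
python3 -m crank '[{"dp":[0,-2.2,0],"roll":0,"gripper":255},{"dp":[-8,-2.2,0],"roll":0,"gripper":255},{"dp":[-18,-2.2,0],"roll":0,"gripper":255},{"dp":[-28,-2.2,0],"roll":0,"gripper":255},{"dp":[-38,-2.2,0],"roll":0,"gripper":255},{"dp":[-48,-2.2,0],"roll":0,"gripper":255},{"dp":[-50,-2.2,0],"roll":0,"gripper":255}]'
python3 -c "
from h import *
go([419.4,-204.7,117])"
```

```text
time_s: 14.07
eef_pos: [419.3, -252.7, 117.0]
ee_rot: [-0.495, 0.495, -0.504, 0.505]
force: [-0.1, -3.4, 4.1]
grip_width: 0.104
t 14.07 pos [ 419.3 -252.7  117. ] yaw -0.019 F [-0.1 -3.4  4.1] w 0.104 dp [-47.9  -0.   -0.7]
```

```bash
python3 -m crank '[{"dp":[-10,0,0],"roll":0,"gripper":255},{"dp":[-20,0,0],"roll":0,"gripper":255},{"dp":[-30,0,0],"roll":0,"gripper":255},{"dp":[-40,0,0],"roll":0,"gripper":255},{"dp":[-48,0,0],"roll":0,"gripper":255},{"dp":[-48,0,0],"roll":0,"gripper":255}]'
python3 - <<'E'
from h import *
go([419.4,-204.7,117])
T=shot("top");S=shot("scene")
for P in(T,S): print([(x["centre"],x["confidence"]) for x in models.spot_point(P,"carrier_grip")+models.spot_point(P,"rail_mark_point")])
E
```

```text
time_s: 14.57
eef_pos: [420.1, -204.1, 117.0]
ee_rot: [-0.496, 0.495, -0.505, 0.505]
force: [1.5, 3.1, 8.4]
grip_width: 0.102
t 14.57 pos [ 420.1 -204.1  117. ] yaw -0.019 F [1.5 3.1 8.4] w 0.102 dp [ 0.6 -0.  -0.7]
[]
[([349.1, 261.3], 0.43)]
```

```bash
python3 -m crank '[{"dp":[0,-0.8,0],"roll":0,"gripper":255},{"dp":[0,-0.8,0],"roll":0,"gripper":120},{"dp":[0,-0.8,0],"roll":0,"gripper":120},{"dp":[0,-0.8,0],"roll":0,"gripper":120},{"dp":[0,-0.8,0],"roll":0,"gripper":120},{"dp":[0,-20,0],"roll":0,"gripper":120},{"dp":[0,-50,0],"roll":0,"gripper":120},{"dp":[0,-90,0],"roll":0,"gripper":120},{"dp":[0,-130,0],"roll":0,"gripper":120},{"dp":[0,-130,0],"roll":0,"gripper":120}]'
python3 -c "
from h import *
go([330,170,250])"
```

```text
time_s: 15.7
eef_pos: [421.8, -207.6, 253.5]
ee_rot: [-0.495, 0.495, -0.501, 0.509]
force: [-0.1, 0.1, 0.7]
grip_width: 0.527
t 15.7 pos [ 421.8 -207.6  253.5] yaw -0.02 F [-0.1  0.1  0.7] w 0.527 dp [-3.757e+02 -3.000e-01 -9.930e+01]
```

```bash
python3 -m crank '[{"dp":[-376,0,-99],"roll":1.57,"gripper":120},{"dp":[-376,0,-99],"roll":1.57,"gripper":120},{"dp":[-376,0,-99],"roll":1.57,"gripper":120},{"dp":[-376,0,-99],"roll":1.57,"gripper":120},{"dp":[-376,0,-99],"roll":1.57,"gripper":120},{"dp":[-376,0,-99],"roll":1.57,"gripper":120},{"dp":[-376,0,-99],"roll":1.57,"gripper":120},{"dp":[-376,0,-99],"roll":1.57,"gripper":120},{"dp":[-376,0,-99],"roll":1.57,"gripper":120},{"dp":[-376,0,-99],"roll":1.57,"gripper":120}]'
python3 - <<'E'
from h import *
go([330,170,250])
T=shot("top");S=shot("scene")
save(T,"t7raw")
a=cv2.resize(T["color"][255:325,180:390],None,fx=3.7,fy=3.7,interpolation=cv2.INTER_CUBIC)
b=cv2.resize(S["color"][220:345,290:390],None,fx=2.6,fy=2.6,interpolation=cv2.INTER_CUBIC)
im=np.zeros((600,790,3),np.uint8);im[:a.shape[0],:a.shape[1]]=a;im[265:265+b.shape[0],:b.shape[1]]=b
c=cv2.resize(T["color"][265:310,285:345],None,fx=7,fy=7,interpolation=cv2.INTER_CUBIC);im[265:265+c.shape[0],300:300+c.shape[1]]=c
cv2.imwrite("pics/z7.png",im[:,:,::-1])
for n in ("carrier_grip","carrier_seat","rail_mark_point","cover_bar","angle_mark_tip","hinge"):
  r=[models.spot_point(P,n)[:1] for P in(T,S)]
  print(n,[(np.round(x[0]["centre"],1),round(x[0]["confidence"],2)) if x else 0 for x in r], tri(T,r[0][0]["centre"],S,r[1][0]["centre"]) if all(r) else "")
E
```

```text
time_s: 16.53
eef_pos: [337.0, 139.5, 246.4]
ee_rot: [-0.17, 0.17, -0.686, 0.686]
force: [-0.0, -0.0, 0.4]
grip_width: 0.528
t 16.53 pos [337.  139.5 246.4] yaw -1.086 F [-0.  -0.   0.4] w 0.528 dp [ -8.   -3.6 -30.2]
carrier_grip [(array([308.8, 287.2]), 0.55), 0] 
carrier_seat [(array([310.5, 288.3]), 0.84), 0] 
rail_mark_point [(array([182.8, 288.8]), 0.75), 0] 
cover_bar [(array([256.4, 286.4]), 0.89), 0] 
angle_mark_tip [(array([213.8, 315.3]), 0.54), 0] 
hinge [(array([184.9, 288.7]), 0.71), 0]
```

View pics/z7.png

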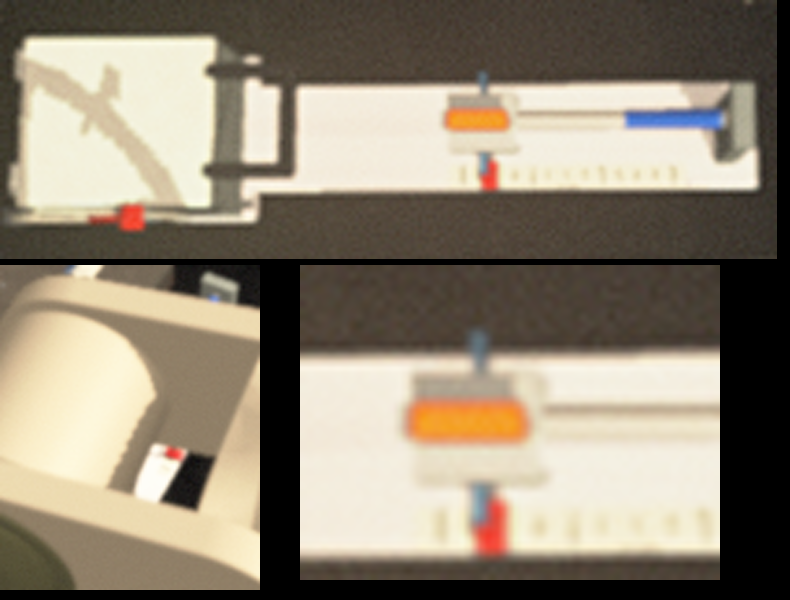

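Run:
```python
from h import *
T=shot("top");im=cv2.imread("pics/t7raw.png").astype(int);b,g,r=im[...,0],im[...,1],im[...,2]
m=(r>150)&(b<120)&(r-b>80)&(g>70);m[:280]=0;m[296:]=0;m[:,:290]=0;m[:,330:]=0
# subpixel: weight by orange-ness
w=np.clip((r-b-30),0,None)*1.;w[:278]=0;w[296:]=0;w[:,:294]=0;w[:,324:]=0
ys,xs=np.nonzero(m);print(m.sum(),xs.mean(),ys.mean(),xs.min(),xs.max(),ys.min(),ys.max())
col=w[284:291].sum(0)[294:324];h=col/col.max();e=[294+i+(0.5-h[i])/(h[i+1]-h[i]) for i in range(29) if (h[i]-.5)*(h[i+1]-.5)<0];print("edges",e)
yaw=-.02;ax=np.array([-np.sin(yaw),np.cos(yaw),0])
for yc in(-200,-204,-208):
    c=np.array([419.8,yc,0])
    L=[proj(T,c+ax*s+[0,0,z])[0] for s in(15,-15) for z in(113,155)];print(yc,np.round(L,1),"mark proj",proj(T,c+[0,0,105]).round(1), "seat->",)
# blue tiles
bl=(b-r>25);
for lo,hi in((270,282),(294,306)):
    k=bl.copy();k[:lo]=0;k[hi:]=0;k[:,:300]=0;k[:,:][:,322:]=0;ys,xs=np.nonzero(k);print("tile",k.sum(),xs.mean() if len(xs) else 0,ys.mean() if len(ys) else 0)
for z in(55,70,90,110): print(z,[onz(T,u,z).round(1) for u in((310.4,277),(311,298))])
m0=cv2.imread("pics/top0.png").astype(int)
q=(m0[...,2]-m0[...,1]-30).clip(0)[283:291,300:320].astype(float);print("band col",(q.sum(0)*np.arange(300,320)).sum()/q.sum())
# angle: knob centroid
k=(r-g>80)&(r>120);k[:305]=0;k[:,:205]=0;k[:,225:]=0;k[322:]=0;ys,xs=np.nonzero(k);print("knob px",k.sum(),xs.mean(),ys.mean(),xs.min(),xs.max())
```

```text
96 308.5 286.5625 300 317 284 289
edges [np.float64(300.3803317535545), np.float64(316.69537275064266)]
-200 [299.3 297.7 315.1 314.2] mark proj [307.4 286.9] seat->
-204 [301.4 299.9 317.2 316.4] mark proj [309.5 286.8] seat->
-208 [303.5 302.1 319.3 318.7] mark proj [311.6 286.8] seat->
tile 1 310.0 276.0
tile 4 310.0 298.5
55 [array([ 444.8, -203.8,   55. ]), array([ 402.3, -204.2,   55. ])]
70 [array([ 443. , -204.5,   70. ]), array([ 401.1, -204.9,   70. ])]
90 [array([ 440.5, -205.4,   90. ]), array([ 399.6, -205.8,   90. ])]
110 [array([ 438. , -206.3,  110. ]), array([ 398. , -206.7,  110. ])]
band col 309.74825618262525
knob px 52 214.09615384615384 313.3076923076923 205 218
```

Hung on the rail, the carrier's tab edges give a centre at y ≈ -204.5, and the red band is also at -204.5, so it is on the mark to about 1 mm. The cover is shut. I'll move above the bar and refine the mark angle.

Run:
```python
from h import *
from scipy.optimize import least_squares
T=shot("top");S=shot("scene")
def blob(n,f,box):
    im=cv2.imread(f"pics/{n}.png").astype(int);b,g,r=im[...,0],im[...,1],im[...,2]
    w=np.clip(f(b,g,r),0,None).astype(float);x0,y0,x1,y1=box;w=w[y0:y1,x0:x1];Y,X=np.mgrid[y0:y1,x0:x1];return np.array([(w*X).sum()/w.sum(),(w*Y).sum()/w.sum()])
red=lambda b,g,r:(r-g-50); blue=lambda b,g,r:b-r-40
kT=blob("top0",red,(211,309,222,320));kS=blob("scene0",red,(334,307,346,317))
bS=blob("scene0",red,(345,262,355,272));lS=blob("scene0",blue,(358,225,376,252));bT=blob("top0",red,(304,283,315,292));lT=blob("top0",blue,(345,282,380,292))
print(kT,kS,bS,lS,bT,lT)
p=(421.7+.0,-13.6,-.018)
def W(X,p=p): c,s=np.cos(p[2]),np.sin(p[2]);return np.array([p[0]+c*X[0]-s*X[1],p[1]+s*X[0]+c*X[1],X[2]])
p=(419.4+.018*-191+ .018*191*2,-13.6,-.018)
p=(422.9,-13.6,-.018)
oS=np.mean([bS-proj(S,W((0,-190.9,103),p)),lS-proj(S,W((0,-290,103),p))],0)
oT=np.mean([bT-proj(T,W((0,-190.9,103),p)),lT-proj(T,W((0,-290,103),p))],0)
print("offs",oT,oS,bS-proj(S,W((0,-190.9,103),p)),lS-proj(S,W((0,-290,103),p)))
def f(v):
    X=W((v[1],50-108*np.cos(v[0]),100+108*np.sin(v[0])),p);return np.r_[proj(T,X)+oT-kT,proj(S,X)+oS-kS]
r=least_squares(f,[.7,-52],x_scale=[.1,10]);print(r.x,r.fun)
for s in(slice(0,2),slice(2,4)): q=least_squares(lambda v:f(v)[s],[.7,-52],x_scale=[.1,10]);print("single",q.x)
go([421.5,-103.6,200])
```

```text
[215.17185256 313.43561513] [338.94449761 312.18803828] [349.98062954 266.0653753 ] [368.29220779 238.81625132] [309.81545455 287.11363636] [362.29870492 286.86547835]
offs [0.38634085 0.10739752] [-0.91005786 -0.49134968] [-1.30438701 -0.89671247] [-0.51572871 -0.08598688]
[  0.76828487 -51.22625538] [-0.15071317 -0.38212365  0.51618321 -0.07453626]
single [  0.76521718 -51.87987828]
single [  0.78782719 -50.7769736 ]
t 17.38 pos [337.8 138.  246.6] yaw -1.081 F [0.7 0.4 0.9] w 0.532 dp [ 39.9  46.6 252.6]
```

```bash
python3 -m crank '[{"dp":[40,46,252.5],"roll":0.51,"gripper":170},{"dp":[40,46,252.5],"roll":0.51,"gripper":170},{"dp":[40,46,252.5],"roll":0.51,"gripper":170},{"dp":[40,46,252.5],"roll":0.51,"gripper":170},{"dp":[40,46,252.5],"roll":0.51,"gripper":170},{"dp":[40,46,252.5],"roll":0.51,"gripper":170},{"dp":[40,46,252.5],"roll":0.51,"gripper":170},{"dp":[40,46,252.5],"roll":0.51,"gripper":170},{"dp":[40,46,252.5],"roll":0.51,"gripper":170}]'
python3 -c "
from h import *
go([421.5,-103.6,70])"
```

```text
time_s: 18.13
eef_pos: [421.1, -103.2, 200.4]
ee_rot: [-0.008, 0.007, 0.707, -0.707]
force: [-0.3, 0.6, -0.2]
grip_width: 0.335
t 18.13 pos [ 421.1 -103.2  200.4] yaw -1.591 F [-0.3  0.6 -0.2] w 0.335 dp [ -0.5 130.4   0.5]
```

```bash
python3 -m crank '[{"dp":[0,40,0],"roll":0,"gripper":170},{"dp":[0,75,0],"roll":0,"gripper":170},{"dp":[0,90,0],"roll":0,"gripper":170},{"dp":[0,100,0],"roll":0,"gripper":170},{"dp":[0,108,0],"roll":0,"gripper":170},{"dp":[0,115,0],"roll":0,"gripper":170},{"dp":[0,115,0],"roll":0,"gripper":170}]'
python3 -c "
from h import *
go([421.5,-103.6,70])"
```

```text
time_s: 18.72
eef_pos: [421.0, -102.6, 85.1]
ee_rot: [-0.007, 0.006, 0.707, -0.707]
force: [-0.6, 0.3, -0.3]
grip_width: 0.33
t 18.72 pos [ 421.  -102.6   85.1] yaw -1.59 F [-0.6  0.3 -0.3] w 0.33 dp [-0.5 15.1  1. ]
```

```bash
python3 -m crank '[{"dp":[0,6,0.5],"roll":0,"gripper":170},{"dp":[0,11,1],"roll":0,"gripper":170},{"dp":[0,15,1],"roll":0,"gripper":170},{"dp":[0,15,1],"roll":0,"gripper":170}]'
python3 -m crank '[{"dp":[0,0,0],"roll":0,"gripper":255},{"dp":[0,0,0],"roll":0,"gripper":255},{"dp":[0,0,0],"roll":0,"gripper":255},{"dp":[0,0,0],"roll":0,"gripper":255},{"dp":[0,0,0],"roll":0,"gripper":255}]' 60
```

```text
time_s: 19.05
eef_pos: [421.0, -104.4, 70.0]
ee_rot: [-0.007, 0.007, 0.707, -0.707]
force: [-0.8, 0.4, 0.2]
grip_width: 0.334
time_s: 19.47
eef_pos: [421.3, -102.6, 70.6]
ee_rot: [-0.007, 0.007, 0.708, -0.706]
force: [2.6, 12.9, 2.6]
grip_width: 0.092
```

The bar is gripped (0.092), with the reference at y=-102.6, z=70.6. I'll lift it along the arc.

```bash
python3 -m crank '[{"dp":[0,0,-1.5],"roll":0,"gripper":255},{"dp":[0,-7,-1.8],"roll":0,"gripper":255},{"dp":[0,-14,-2.5],"roll":0,"gripper":255},{"dp":[0,-20.9,-3.6],"roll":0,"gripper":255},{"dp":[0,-27.7,-4.9],"roll":0,"gripper":255},{"dp":[0,-34.5,-6.6],"roll":0,"gripper":255},{"dp":[0,-41.2,-8.6],"roll":0,"gripper":255},{"dp":[0,-41.2,-8.6],"roll":0,"gripper":255}]'
```

```text
time_s: 20.13
eef_pos: [421.5, -95.6, 112.9]
ee_rot: [0.007, -0.007, -0.707, 0.707]
force: [-0.1, 1.5, -6.4]
grip_width: 0.087
```

```bash
python3 -m crank '[{"dp":[0,-6.6,-2.5],"roll":0,"gripper":255},{"dp":[0,-13.1,-5.1],"roll":0,"gripper":255},{"dp":[0,-19.4,-8.2],"roll":0,"gripper":255},{"dp":[0,-25.5,-11.5],"roll":0,"gripper":255},{"dp":[0,-31.5,-15.1],"roll":0,"gripper":255},{"dp":[0,-37.3,-19],"roll":0,"gripper":255},{"dp":[0,-43,-23.3],"roll":0,"gripper":255},{"dp":[0,-48.3,-27.8],"roll":0,"gripper":255},{"dp":[0,-48.3,-27.8],"roll":0,"gripper":255}]'
python3 - <<'E'
from h import *
go([421.5,-63,166])
T=shot("top");S=shot("scene");save(T,"t8raw");save(S,"s8raw")
p,M,s=tool();print("dy,dz",p[1]+102.6,p[2]-70.6)
for n in("angle_mark_tip","cover_bar"):
  for P in(T,S): print(n,[(np.round(x["centre"],1),round(x["confidence"],2)) for x in models.spot_point(P,n)[:2]])
for P,n in((T,"T"),(S,"S")):
  c=P["color"].astype(int);k=(c[...,0]-c[...,1]>80)&(c[...,0]>120);q=proj(P,(372,-41,175)).astype(int);print(n,q,k[q[1]-12:q[1]+12,q[0]-12:q[0]+12].sum())
E
```

```text
time_s: 20.88
eef_pos: [422.1, -69.1, 162.0]
ee_rot: [0.006, -0.007, -0.706, 0.709]
force: [-4.4, -10.7, 1.8]
grip_width: 0.092
t 20.88 pos [422.1 -69.1 162. ] yaw -1.59 F [ -4.4 -10.7   1.8] w 0.092 dp [ 0.7 -4.1 -6. ]
dy,dz 33.14961530533759 90.87901865953398
angle_mark_tip []
angle_mark_tip [(array([340.5, 312.2]), 0.57)]
cover_bar []
cover_bar [(array([325.8, 288.3]), 0.87), (array([352.1, 258.3]), 0.16)]
T [215 312] 0
S [340 312] 32
```

Run:
```python
from h import *
im=cv2.imread("pics/s8raw.png")[285:365,290:360]
cv2.imwrite("pics/z8.png",cv2.resize(im,None,fx=7.5,fy=7.5,interpolation=cv2.INTER_CUBIC))
S=shot("scene")
def W(X,p=(422.9,-13.6,-.018)): c,s=np.cos(p[2]),np.sin(p[2]);return np.array([p[0]+c*X[0]-s*X[1],p[1]+s*X[0]+c*X[1],X[2]])
for th in(.65,.7,.75,.8):
    print(th,[((proj(S,W((x,50-106*np.cos(th),100+106*np.sin(th))))+[-.9,-.5]-[290,285])*7.5).round(0) for x in(-51,-46)])
print("hinge",[((proj(S,W((x,50,100)))+[-.9,-.5]-[290,285])*7.5).round(0) for x in (-51,-46)])
```

```text
0.65 [array([380., 205.]), array([364., 198.])]
0.7 [array([375., 207.]), array([358., 199.])]
0.75 [array([370., 209.]), array([353., 201.])]
0.8 [array([364., 212.]), array([347., 204.])]
hinge [array([230., 571.]), array([213., 563.])]
```

View pics/z8.png

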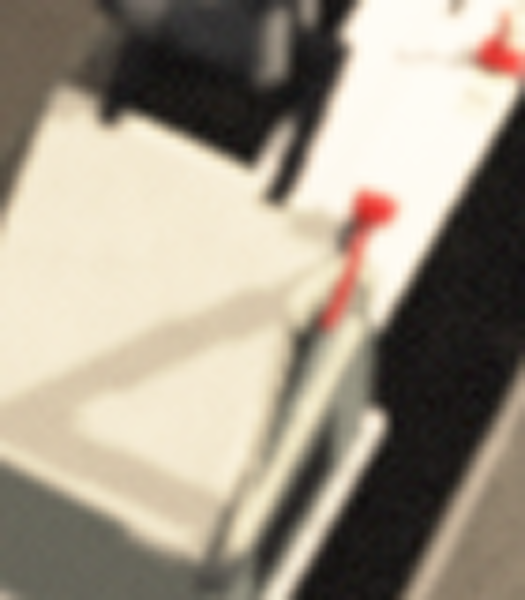

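The scene view looks nearly along the cover's motion: the red knob is at (373,208), with the cover's black pointer just behind it near (348,235). So I'll set the angle from the bar's y travel, which is well conditioned, and keep radial force low.

```bash
python3 -m crank '[{"dp":[0,-4,-3.1],"roll":0,"gripper":255},{"dp":[0,-8,-6.3],"roll":0,"gripper":255},{"dp":[0,-8,-6.3],"roll":0,"gripper":255},{"dp":[0,-8,-6.3],"roll":0,"gripper":255}]'
python3 - <<'E'
from h import *
A=[]
for i in range(6):
    p,M,s=tool();A.append(np.r_[p,s["force"]]);T=shot("top")
print(np.mean(A,0).round(2),np.std(A,0).round(2))
S=shot("scene");save(T,"t9raw");save(S,"s9raw")
E
```

```text
time_s: 21.57
eef_pos: [422.2, -62.8, 169.0]
ee_rot: [0.007, -0.007, -0.706, 0.708]
force: [-2.7, -7.4, -2.2]
grip_width: 0.09
[422.16 -62.84 168.93  -2.18  -7.64  -2.37] [0.01 0.04 0.04 0.34 0.44 0.79]
```

Run:
```python
from h import *
a=cv2.resize(cv2.imread("pics/s9raw.png")[295:355,310:350],None,fx=10,fy=10,interpolation=cv2.INTER_CUBIC)
b=cv2.resize(cv2.imread("pics/t9raw.png")[250:325,175:395],None,fx=1.75,fy=1.75,interpolation=cv2.INTER_CUBIC)
c=cv2.resize(cv2.imread("pics/s9raw.png")[200:380,270:410],None,fx=2.5,fy=2.5,interpolation=cv2.INTER_CUBIC)
im=np.zeros((600,800,3),np.uint8);im[:600,:400]=a;im[:b.shape[0],405:405+b.shape[1]]=b;im[140:140+c.shape[0],405:405+c.shape[1]]=c
cv2.imwrite("pics/z9.png",im)
S=shot("scene")
def W(X,p=(422.9,-13.6,-.018)): c,s=np.cos(p[2]),np.sin(p[2]);return np.array([p[0]+c*X[0]-s*X[1],p[1]+s*X[0]+c*X[1],X[2]])
for th in(.7,.76,.82):
    print(th,[((proj(S,W((x,50-106*np.cos(th),100+106*np.sin(th))))+[-.9,-.5]-[310,295])*10).round(0) for x in(-51,-46,-43)])
```

```text
0.7 [array([300., 175.]), array([278., 165.]), array([265., 159.])]
0.76 [array([291., 179.]), array([269., 169.]), array([256., 162.])]
0.82 [array([282., 185.]), array([259., 174.]), array([246., 168.])]
```

View pics/z9.png

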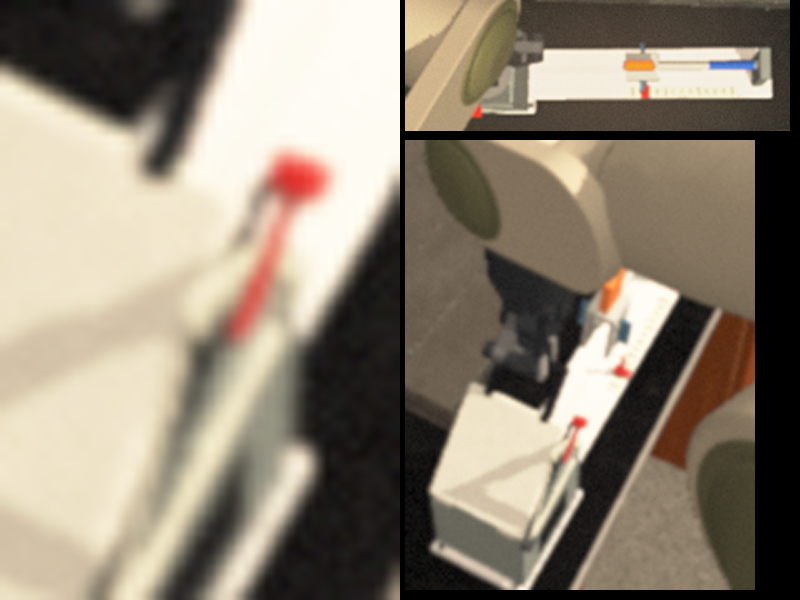

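The bar is still held. The black pointer lies against the red one, its tip beside the knob near (265,190), and the carrier still stands at its mark with the tin and beaker untouched by any move. I'm handing in now.

Run:
```python
from rig import ctrl
s=ctrl.sense();print(s["time_s"],s["eef_pos"],s["force"],s["grip_width"]);print(ctrl.finish_job())
```

```text
21.9667 [422.16295041 -62.89794707 168.87944476] [-2.23175042 -8.37416545 -2.20181706] 0.08554122860511472
the job is handed in; nothing more can be done
None
```

The carrier hangs on the rail at the red mark, released, and the arm is holding the cover open at about the red pointer. I handed the job in at 22.0 s; it reports no verdict.

- **Carrier:** I hooked it over the blue end and slid it along the rail under light downward force, with the cover shut. After letting go, the top camera put both its middle and the red band at y ≈ -204.5 mm, so it is on the mark to about 1 mm. It was still there in the last picture.
- **Cover angle:** I estimate the red pointer at about 0.76 rad, with measurements from 0.75 to 0.79. At hand-in the cover read 0.753 from the bar's sideways travel and 0.770 from the full arc. The two differ because the bar probably slipped about 2 mm in the pads. The last picture agrees that the pointers line up, but the scene camera is nearly blind to this angle, so it is only a weak check.
- **Final hold:** the gripper was still closed on the bar (opening 0.086), with about 9 N on the wrist.
- **First grasp failed:** the jaws closed on nothing and the carrier did not move. Pictures suggested the fingers were about 30–35 mm higher than the reported tool position and `ctrl.nose_length` (22 mm) imply. I lowered the grips by that much, and both then worked.
- **Tin, beaker and red marks:** no move went near them. I did not measure the tin and beaker again at the end.

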